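# Read the power of the laser that is ready

## Task

One of the three lasers has its green ready lamp lit: swing that laser's red shutter handle fully open, then take the handheld power probe and hold its window squarely in front of that laser's aperture, centred and about 4 cm away, steady for two seconds. Then lay the probe gently back on its rubber mat, wholly on it, flat and right way up, and let go, leaving that shutter open and the other two closed; do not disturb the other things on the bench.

Things in the scene. Friction and masses are not known exactly. Their poses are not given: they have to be found in the camera images.
- lamp_lit: The one ready lamp that is lit: glowing green dome, 24 mm across and 21 mm high, fixed on top of the laser to be measured, 30 mm behind that laser's middle (origin: centre of its underside). The two other lasers carry the same lamp, dark grey and unlit. Which laser is lit changes from run to run; it is the laser whose origin is horizontally nearest.
- mat: Black rubber rest mat, 230 x 120 x 4 mm, fixed flat on the bench; origin at the centre of its underside, x along its length
- probe: Handheld optical power probe, 0.18 kg, 150 mm long, loose, lying on the mat. x runs along it from tail to sensor head, z up. Blue handle 30 mm wide and 34 mm high (x -75 to +40 mm), white sensor head 46 mm wide and 36 mm high (x 40 to 75 mm). Flat underside; origin at the centre of the underside. At the start its window end points roughly towards the robot (-x).
- window (a point): Centre of the probe's round sensor window, 26 mm across, on the flat front end of the head, 18 mm above the underside; faces the probe's +x
- grip (a point): Where to grip the probe from above: on the blue handle (30 mm wide), mid height 18 mm above the underside, 80 mm behind the window; same axes as the probe
- board: Aluminium breadboard, 330 x 420 x 12 mm, fixed on the bench, carrying the three lasers side by side; origin under its centre
- laser_a: The right-hand (-y) laser head: grey box 120 long, 56 wide, its top 100 mm above the board, fixed. x points out of its front, away from the robot, along the beam; z up; origin at the centre of its underside, on the board
- aperture_a (a point): Aperture of this laser, centre of its front face, 70 mm above the board; x points out along the beam, z up
- handle_a (a point): Tip of this laser's red shutter handle: a bar 14 mm thick whose red part runs 28 mm down from the tip, 75 mm from its pivot. The pivot lies 7 mm in front of the front face at the laser's centre line, 100 mm above the board. Closed, the handle leans 0.5 rad to the laser's +y side; fully open, 0.5 rad to its -y side. A push sideways on the handle of 2 N swings it
- shutter_a (a joint): Shutter angle in rad: 0 closed (steel blade over the aperture), 1.0 fully open at its stop; starts between 0 and 0.15; opens as the handle swings to the laser's -y side about the laser's x axis, and stays where it is left
- laser_b: The middle laser head: grey box 120 long, 56 wide, its top 100 mm above the board, fixed. x points out of its front, away from the robot, along the beam; z up; origin at the centre of its underside, on the board
- aperture_b (a point): Aperture of this laser, centre of its front face, 70 mm above the board; x points out along the beam, z up
- handle_b (a point): Tip of this laser's red shutter handle: a bar 14 mm thick whose red part runs 28 mm down from the tip, 75 mm from its pivot. The pivot lies 7 mm in front of the front face at the laser's centre line, 100 mm above the board. Closed, the handle leans 0.5 rad to the laser's +y side; fully open, 0.5 rad to its -y side. A push sideways on the handle of 2 N swings it
- shutter_b (a joint): Shutter angle in rad: 0 closed (steel blade over the aperture), 1.0 fully open at its stop; starts between 0 and 0.15; opens as the handle swings to the laser's -y side about the laser's x axis, and stays where it is left
- laser_c: The left-hand (+y) laser head: grey box 120 long, 56 wide, its top 100 mm above the board, fixed. x points out of its front, away from the robot, along the beam; z up; origin at the centre of its underside, on the board
- aperture_c (a point): Aperture of this laser, centre of its front face, 70 mm above the board; x points out along the beam, z up
- handle_c (a point): Tip of this laser's red shutter handle: a bar 14 mm thick whose red part runs 28 mm down from the tip, 75 mm from its pivot. The pivot lies 7 mm in front of the front face at the laser's centre line, 100 mm above the board. Closed, the handle leans 0.5 rad to the laser's +y side; fully open, 0.5 rad to its -y side. A push sideways on the handle of 2 N swings it
- shutter_c (a joint): Shutter angle in rad: 0 closed (steel blade over the aperture), 1.0 fully open at its stop; starts between 0 and 0.15; opens as the handle swings to the laser's -y side about the laser's x axis, and stays where it is left
- lens_mount: Bystander: lens in a square black frame on a post and round foot, 60 mm across, 153 mm tall, loose; origin under the foot
- driver: Bystander: screwdriver, 170 mm long, orange handle, lying loose on the bench
- cleaner: Bystander: bottle of lens cleaner with a blue cap, 52 mm across, 130 mm tall, loose; origin under it
Things that resemble listed ones, but are neither listed nor needed, are in the scene too. Of the things that look like the probe, take the one that is farthest to the robot's right at the start.

How it is judged:
By the outcome, as a careful person would: the job done as asked, in the order asked, and still so for the second after the job is handed in, with the robot touching nothing.
It also fails if it takes over 64 s, if anything falls off the work surface, if the arm or the gripper's body presses on something with over 40 N, if the wrist force passes 120 N, or if a joint passes its speed limit or range.

## Robot

A 7-joint arm with a two-finger parallel gripper is mounted at the origin on the work surface. World frame = base frame: x ahead of the robot, y to its left, z up, the work surface at z = 0. Lengths are in mm, angles in degrees, forces in N, time in s.
With the tool pointing down it reaches from about 425 to 950 mm from the base axis. Payload 4.7 kg.
Tool frame: the origin (TCP) lies on the centre line of the jaws, within the pads' length; the fingertips stand bot.tcp_to_tips ahead of it and the grasp point (between the pads) lies 11 mm behind it (bot.tcp_to_tips is the distance from the TCP to the fingertips, in mm); z points along the fingers, x is the direction in which the jaws open and shut, and the axes are right-handed (so a half turn about z gives the same grasp; the last joint's range is limited). The gripper opens to 85 mm and grips with 20 to 120 N. Pads are 22 mm wide; open, the fingers measure 114 mm over their backs; the gripper's body (76 mm by 85 mm) begins 54 mm behind the grasp point. The pads swing forward as they close: fully open they stand 13 mm farther back than shut.
Start: joints at [69.62, 26.849, -2.785, 87.806, 1.381, 65.374, -4.715], TCP at [216.731, -639.277, 239.335] pointing down, gripper open.
Joint ranges: [-148.3, 148.3], [-19.14, 114.17], [-79.39, 73.82], [5.75, 140.21], [-59.74, 239.74], [12.07, 113.84], [-152.46, 152.46]. Speed limits (degrees/s): [147.25, 147.25, 180, 180, 180, 180, 180].

## Interface

Orientations are given as [roll, pitch, yaw] about the fixed x, y, z axes, in that order (R = Rz(yaw) Ry(pitch) Rx(roll)).
In Python, from cell import bot, camera gives the robot as it stands. The module is installed in compiled form; this text tells all that it offers.
- The arm moves only by the tool move_arm, never from a script. Its argument "rows" is text: rows parted by semicolons, each of 6 numbers parted by spaces: the shift along the tool's x, y, z in mm, then the turn, a rotation vector about the tool's x, y, z in rad. In form: x y z wx wy wz; .... A call has 1 to 12 rows; each row is the pose to reach, as a shift and turn from the pose commanded when the call began, along the tool's axes at that moment; what a row does not reach only later rows make up. A row lasts 1/10 s, in which the tool goes at most 50 mm and 8.59 degrees, less where a joint would pass 70% of its speed; a pose out of reach is approached as far as the arm can. A call with a gripper value outside its range is refused whole. "gripper" is the opening, from -1 (shut) to 1 (fully open), set as the call begins (left out, the last holds). The fingers move at their own pace and stop on an object; "grip_force" is the grip in N (left out, the last holds). Time passes only in rows, so rows that repeat a pose let the fingers close. It gives the time, the measured TCP pose, the force and the opening at its end, in the units of the state.
- bot.observe(): the state, without advancing time (a new reading comes with each control period).
- camera(name): name is "scene" or "top" or "wrist"; returns a dict with "pixels" (420x560x3 uint8, red, green, blue), "camera_matrix" (3x3 intrinsics, pixels), "D" ([k1, k2, p1, p2, k3] as OpenCV has them; the pictures are not rectified), "R" (3x3) and "t" (3): a world point X has camera coordinates R X + t. Camera axes: x right, y down, z forward; pixel columns grow to the right and rows downward; lengths in mm; the calibration is good to about 2 mm. A picture is of the moment at which its call begins. There is no depth.
- bot.sign_off(): hands the job in, once; it reports no verdict.
The state is a dict: "t": time; "joints": joint angles; "dq": joint speeds; "effort": joint torques, N m; "tool_pos": TCP position; "orientation": TCP orientation; "contact_force": force on the tool from outside, world axes, zero at the start; "wrist_torque": the same for the moment, N m; "gripper_width": finger opening in mm.
Only numpy, scipy, OpenCV 4.12 (cv2) and the standard library are available. Lean on these libraries where they do the work, as an engineer would, in place of code of your own. Each camera call takes 0.05 s, during which the arm holds its last target. There are 200 camera calls.

## Working session

There is one attempt and no reset: what is moved stays moved. The work goes in short steps, Python scripts to look and compute and a tool call to move; the robot and the scene stay as the last step left them, time stands still between calls to the robot, and variables do not carry over. Pictures are saved under pics/ and viewed, about 8 in all and at most 12, crops included, and the job is handed in when it is done.

Besides the shell and the picture viewer there is one more tool, called after ">>>" in YAML: its name, and indented under it one key for each argument. move_arm: Moves the arm, as the interface text tells. Its arguments: {"type":"object","properties":{"rows":{"type":"string"},"gripper":{"type":"number"},"grip_force":{"type":"number"}},"required":["rows"]}

```bash
mkdir -p pics; python3 - <<'E'
from cell import bot,camera
import cv2,pickle
s=bot.observe();print(s['t'],s['tool_pos'],s['orientation'],s['gripper_width'],bot.tcp_to_tips)
d={}
for n in("scene","top"):
    c=camera(n);d[n]=c;cv2.imwrite(f'pics/{n}0.png',c['pixels'][:,:,::-1])
    print(n,c['camera_matrix'],c['D'],c['R'],c['t'])
pickle.dump(d,open('c0.pkl','wb'))
E
```

```text
0.0 [ 216.48980947 -638.72387207  238.20389477] [ 1.79995874e+02  1.17002880e-01 -7.12758952e+01] 85.58262790673145 8.0
scene [[489.53306534   0.         275.39014991]
 [  0.         489.53306534 209.79267348]
 [  0.           0.           1.        ]] [0.03590617 0.         0.         0.         0.        ] [[-0.706149    0.70797039 -0.0114682 ]
 [ 0.44672555  0.43289319 -0.78296856]
 [-0.54935405 -0.5580156  -0.62195556]] [ 355.24782541 -144.29324297 1759.32947235]
top [[392.28851791   0.         283.78759752]
 [  0.         392.28851791 215.77811388]
 [  0.           0.           1.        ]] [0.00401477 0.         0.         0.         0.        ] [[-0.00962315 -0.9994163   0.03277882]
 [-0.99464578  0.00619386 -0.1031572 ]
 [ 0.10289396 -0.03359602 -0.99412481]] [ 29.47673067 553.27670806 958.21961017]
```

View pics/scene0.png

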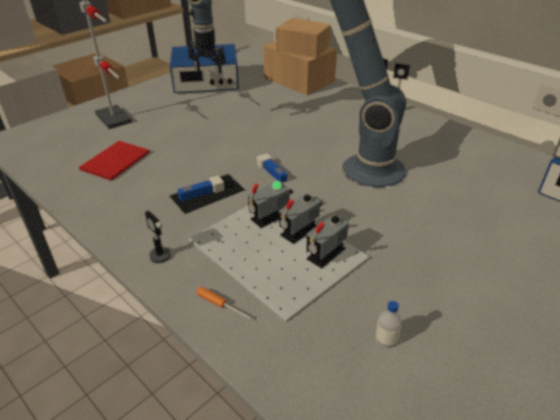

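View pics/top0.png

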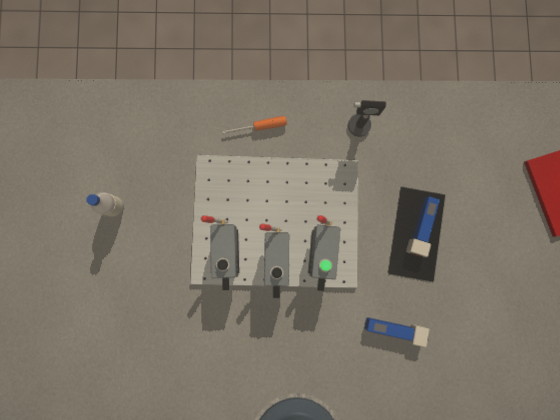

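Scene: the lit lamp is on the right-hand laser (laser_a), at top-view pixel (326,265). The probe lies on the mat at about (424,230), head toward the robot. The lookalike at (397,332) is further left. Next I'll zoom in to measure.

```bash
cat > h.py <<'E'
import numpy as np,cv2,pickle
def ray(c,p):
    u=cv2.undistortPoints(np.array([[p]],float),c['camera_matrix'],c['D'])[0,0]
    R,t=c['R'],np.ravel(c['t']);return -R.T@t,R.T@np.array([u[0],u[1],1])
def plane(c,p,z):
    o,d=ray(c,p);return o+d*(z-o[2])/d[2]
def two(c1,p1,c2,p2):
    a,d=ray(c1,p1);b,e=ray(c2,p2)
    s=np.linalg.lstsq(np.c_[d,-e],b-a,rcond=None)[0];x=a+s[0]*d;y=b+s[1]*e
    return (x+y)/2,np.linalg.norm(x-y)
def proj(c,X):
    return cv2.projectPoints(np.array(X,float).reshape(-1,1,3),cv2.Rodrigues(c['R'])[0],np.ravel(c['t']),c['camera_matrix'],c['D'])[0][:,0]
E
python3 - <<'E'
from h import *
d=pickle.load(open('c0.pkl','rb'))
a=d['top']['pixels'][185:305,300:460,::-1];a=cv2.resize(a,None,fx=5,fy=5,interpolation=cv2.INTER_CUBIC);cv2.imwrite('pics/t1.png',a)
b=d['scene']['pixels'][150:250,165:325,::-1];b=cv2.resize(b,None,fx=5,fy=5,interpolation=cv2.INTER_CUBIC);cv2.imwrite('pics/s1.png',b)
for n in d:
    hsv=cv2.cvtColor(d[n]['pixels'],cv2.COLOR_RGB2HSV)
    for nm,lo,hi in(('green',(45,120,120),(75,255,255)),('blue',(105,120,60),(125,255,255)),('red',(170,140,120),(180,255,255)),('red0',(0,170,120),(4,255,255))):
        k,l,s,c=cv2.connectedComponentsWithStats(cv2.inRange(hsv,lo,hi))
        for i in range(1,k):
            if s[i,4]>12:print(n,nm,s[i],c[i].round(1))
E
```

```text
scene green [274 181   7   7  38] [277.  184.4]
scene blue [222  45  14  19 185] [229.1  53.7]
scene blue [171  47  22  20 331] [180.9  57. ]
scene blue [198  56  17   9 102] [205.   60.7]
scene blue [551 158   9   6  31] [555.9 160.5]
scene blue [264 160  23  21 218] [274.1 170.1]
scene blue [178 181  34  20 330] [195.1 190.3]
scene blue [388 302  10  10  77] [392.6 306.1]
scene red0 [87  6  8  9 46] [90.   9.6]
scene red0 [101  61   8   9  42] [104.   64.6]
scene red0 [  80  142   68   37 1227] [112.9 159.5]
scene red0 [253 185   4   8  15] [254.3 187.9]
scene red0 [287 201   6   8  29] [289.2 203.9]
scene red0 [316 223   7   9  34] [319.3 226.8]
top green [321 261  10  10  80] [325.4 265.2]
top blue [ 87 195  10  10  75] [ 91.7 199.2]
top blue [417 197  23  45 415] [427.  221.4]
top blue [367 319  47  21 441] [393.1 329.4]
top red0 [ 528  151   32   85 1504] [548.6 184.6]
```

View pics/t1.png

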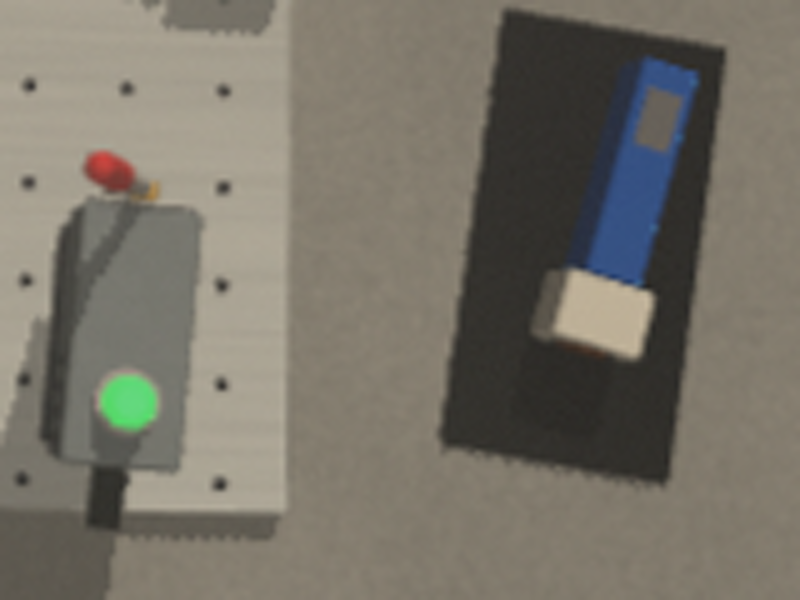

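View pics/s1.png

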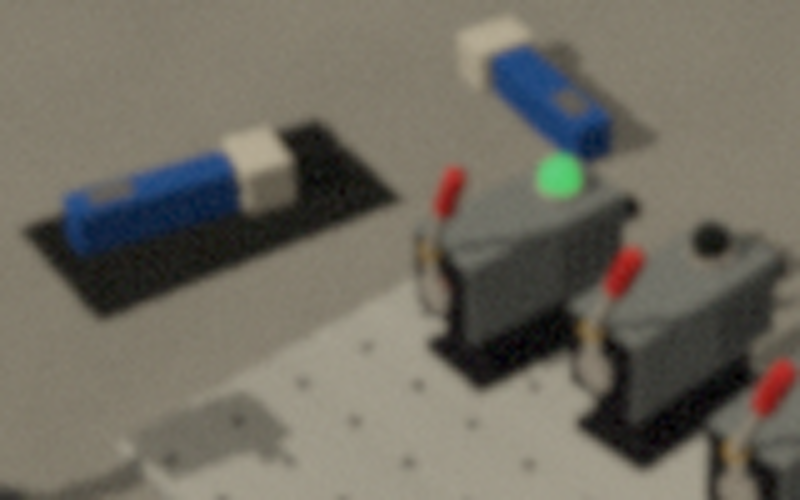

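```bash
cat > m.py <<'E'
from h import *
d=pickle.load(open('c0.pkl','rb'));T=d['top'];S=d['scene']
P=lambda q,z:np.array([plane(T,((x+.5)/5-.5+300,(y+.5)/5-.5+185),z) for x,y in q])
L=P([(87,200),(201,208),(181,469),(61,460)],112);print('laser',L.round(1))
ax=(L[0]+L[1]-L[2]-L[3])[:2];print('c',L.mean(0).round(1),'yaw',np.degrees(np.arctan2(ax[1],ax[0])),np.linalg.norm(ax)/2,np.linalg.norm(L[0]-L[1]))
print('lamp',plane(T,(325.4,265.2),122),two(T,(325.4,265.2),S,(277,184.4)))
H=P([(697,72),(645,58),(587,272),(640,285)],38);print('handle',H.round(1))
h=(H[2]+H[3]-H[0]-H[1])/2;print('yaw h',np.degrees(np.arctan2(h[1],h[0])),np.linalg.norm(h))
W=P([(568,268),(655,290),(638,360),(553,340)],40);print('head',W.round(1))
tail=(H[0]+H[1])/2;front=(W[2]+W[3])/2;v=front-tail;print('tail',tail,'front',front,np.degrees(np.arctan2(v[1],v[0])),np.linalg.norm(v))
M=P([(505,10),(725,47),(668,483),(442,445)],4);print('mat',M.round(1),M.mean(0))
f=(M[0]+M[1]-M[2]-M[3]);print(np.degrees(np.arctan2(f[1],f[0])))
q=lambda x,y:((x+.5)/5-.5+165,(y+.5)/5-.5+150)
print('redtip',two(T,(300+97/5,185+160/5),S,q(455,172)),'redmid',two(T,(300+110/5,185+170/5),S,q(448,193)))
E
python3 m.py
```

```text
laser [[ 523.9  -48.3  112. ]
 [ 519.9 -100.9  112. ]
 [ 401.1  -88.9  112. ]
 [ 405.7  -34.3  112. ]]
c [462.7 -68.1 112. ] yaw -6.276456837071238 119.20145401147059 52.78095313557659
lamp [431.31008987 -64.41822554 122.        ] (array([431.03521618, -63.67720617, 124.57370366]), np.float64(1.0166854257232836))
handle [[ 592.7 -368.2   38. ]
 [ 600.  -341.9   38. ]
 [ 492.  -307.3   38. ]
 [ 485.3 -333.8   38. ]]
yaw h 162.25712875551338 113.0843888400275
head [[ 494.  -297.    40. ]
 [ 482.7 -340.4   40. ]
 [ 448.  -330.2   40. ]
 [ 458.3 -287.9   40. ]]
tail [ 596.37168616 -355.00456381   38.        ] front [ 453.17699099 -309.05713778   40.        ] 162.20992528466442 150.3990913730865
mat [[ 631.  -282.8    4. ]
 [ 610.8 -398.6    4. ]
 [ 385.1 -357.1    4. ]
 [ 405.6 -241.1    4. ]] [ 508.12249557 -319.9219174     4.        ]
-10.455145155956066
redtip (array([533.88407003, -44.66292332, 188.07003664]), np.float64(0.012498107920501492)) redmid (array([531.80958305, -53.07031821, 168.12304521]), np.float64(0.9438784835277134))
```

```bash
cat >> h.py <<'E'
from scipy.spatial.transform import Rotation as Ro
def row(p,yaw,bot):
    s=bot.observe();R0=Ro.from_euler('xyz',s['orientation'],degrees=True)
    R1=Ro.from_euler('xyz',[180,0,yaw],degrees=True)
    print('t',round(s['t'],2),'pos',s['tool_pos'].round(1) if hasattr(s['tool_pos'],'round') else s['tool_pos'],'f',np.round(s['contact_force'],1),'w',round(float(s['gripper_width']),1))
    print('row',R0.inv().apply(np.array(p)-s['tool_pos']).round(1),(R0.inv()*R1).as_rotvec().round(3))
E
python3 - <<'E'
from m import *
from cell import bot
print('lens foot',plane(T,(358,126),5),'top',plane(T,(372,107),150), 'laserb',plane(T,(277,258),112))
row((538,-1,239),-96.5,bot)
E
```

```text
laser [[ 523.9  -48.3  112. ]
 [ 519.9 -100.9  112. ]
 [ 401.1  -88.9  112. ]
 [ 405.7  -34.3  112. ]]
c [462.7 -68.1 112. ] yaw -6.276456837071238 119.20145401147059 52.78095313557659
lamp [431.31008987 -64.41822554 122.        ] (array([431.03521618, -63.67720617, 124.57370366]), np.float64(1.0166854257232836))
handle [[ 592.7 -368.2   38. ]
 [ 600.  -341.9   38. ]
 [ 492.  -307.3   38. ]
 [ 485.3 -333.8   38. ]]
yaw h 162.25712875551338 113.0843888400275
head [[ 494.  -297.    40. ]
 [ 482.7 -340.4   40. ]
 [ 448.  -330.2   40. ]
 [ 458.3 -287.9   40. ]]
tail [ 596.37168616 -355.00456381   38.        ] front [ 453.17699099 -309.05713778   40.        ] 162.20992528466442 150.3990913730865
mat [[ 631.  -282.8    4. ]
 [ 610.8 -398.6    4. ]
 [ 385.1 -357.1    4. ]
 [ 405.6 -241.1    4. ]] [ 508.12249557 -319.9219174     4.        ]
-10.455145155956066
redtip (array([533.88407003, -44.66292332, 188.07003664]), np.float64(0.012498107920501492)) redmid (array([531.80958305, -53.07031821, 168.12304521]), np.float64(0.9438784835277134))
lens foot [ 794.04596336 -174.93508387    5.        ] top [ 789.32503381 -174.72351888  150.        ] laserb [448.44770363  44.28339155 112.        ]
t 0.1 pos [ 216.5 -638.8  238.4] f [-0.3 -0.3 -0.1] w 85.7
row [-5.008e+02 -5.092e+02  2.000e-01] [0.    0.002 0.44 ]
```

>>> move_arm:
  rows: "-501 -509 0 0 0 0.44; -501 -509 0 0 0 0.44; -501 -509 0 0 0 0.44; -501 -509 0 0 0 0.44; -501 -509 0 0 0 0.44; -501 -509 0 0 0 0.44; -501 -509 0 0 0 0.44; -501 -509 0 0 0 0.44; -501 -509 0 0 0 0.44; -501 -509 0 0 0 0.44; -501 -509 0 0 0 0.44; -501 -509 0 0 0 0.44"
  gripper: -1
  grip_force: 40

```text
t: 1.3
tool_pos: [486.9, -101.6, 239.2]
orientation: [-180.0, -0.0, -96.5]
contact_force: [0.3, -0.4, -1.2]
gripper_width: -0.2
```

```bash
sed -i '/^L=/,$d' m.py; python3 -c "
from h import *
from cell import bot
row((538,-1,239),-96.5,bot)"
```

```text
t 1.3 pos [ 486.9 -101.6  239.2] f [ 0.3 -0.4 -1.2] w -0.2
row [-105.7  -39.4    0.2] [-0. -0. -0.]
```

>>> move_arm:
  rows: "-106 -39 0 0 0 0; -106 -39 0 0 0 0; -106 -39 0 0 0 0; -106 -39 0 0 0 0; -106 -39 30 0 0 0; -106 -39 60 0 0 0; -106 -39 83 0 0 0; -106 -39 83 0 0 0; -106 -39 83 0 0 0"

```text
t: 2.2
tool_pos: [537.0, -4.2, 156.5]
orientation: [180.0, -0.1, -96.6]
contact_force: [0.5, -0.1, 0.2]
gripper_width: 0.3
```

```bash
python3 - <<'E'
from h import *
from cell import bot,camera
row((538,-1,156),-96.5,bot)
c=camera('scene');d=camera('top');pickle.dump((c,d),open('c1.pkl','wb'))
f=lambda a:cv2.resize(a,None,fx=4,fy=4,interpolation=cv2.INTER_CUBIC)
cv2.imwrite('pics/a1.png',np.hstack([f(c['pixels'][120:250,230:330,::-1]),f(d['pixels'][185:315,250:350,::-1])]))
E
```

```text
t 2.2 pos [537.   -4.2 156.5] f [ 0.5 -0.1  0.2] w 0.3
row [-3.3 -0.6  0.5] [ 0.    -0.001 -0.002]
```

View pics/a1.png

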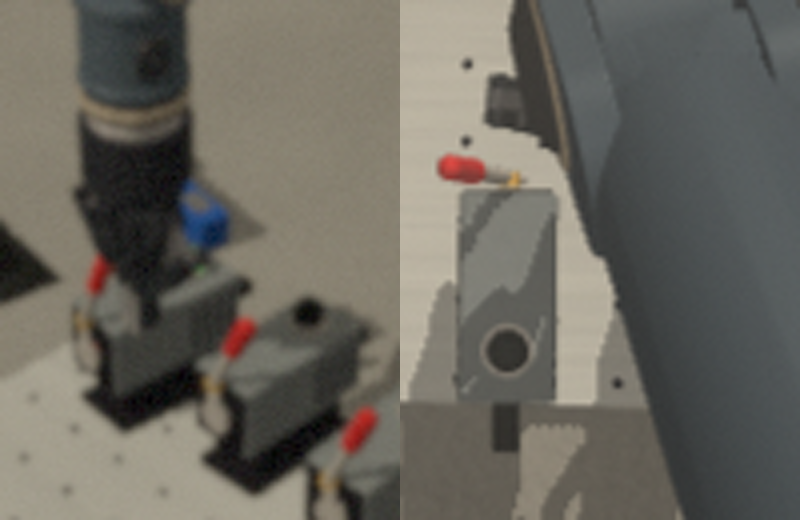

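The shut fingers stand between handles a and b, clear of both. Next I push toward the laser's -y.

>>> move_arm:
  rows: "12 0 0 0 0 0; 18 0 0 0 0 0; 24 0 0 0 0 0; 30 0 0 0 0 0; 36 0 0 0 0 0; 42 0 0 0 0 0; 48 0 0 0 0 0; 52 0 0 0 0 0; 56 0 0 0 0 0; 60 0 0 0 0 0; 60 0 0 0 0 0"

```text
t: 3.4
tool_pos: [530.7, -63.0, 156.9]
orientation: [-179.9, -0.0, -96.5]
contact_force: [-0.7, 0.2, 3.6]
gripper_width: -0.2
```

>>> move_arm:
  rows: "2 0 0 0 0 0; 4 0 0 0 0 0; 4 0 0 0 0 0"

```text
t: 3.7
tool_pos: [529.6, -66.5, 155.7]
orientation: [179.9, -0.0, -96.5]
contact_force: [0.1, 0.2, 0.7]
gripper_width: 0.0
```

>>> move_arm:
  rows: "1 0 0 0 0 0; 2 0 0 0 0 0; 2 0 0 0 0 0"

```text
t: 4.0
tool_pos: [529.6, -67.8, 156.0]
orientation: [180.0, 0.0, -96.5]
contact_force: [-0.4, 1.8, -0.1]
gripper_width: 0.1
```

>>> move_arm:
  rows: "2 0 0 0 0 0; 3 0 0 0 0 0; 3 0 0 0 0 0"

```text
t: 4.3
tool_pos: [529.5, -71.3, 156.3]
orientation: [-180.0, -0.0, -96.5]
contact_force: [-0.7, 2.0, -0.7]
gripper_width: -0.2
```

>>> move_arm:
  rows: "2 0 0 0 0 0; 3 0 0 0 0 0; 3 0 0 0 0 0"

```text
t: 4.6
tool_pos: [529.3, -74.4, 156.4]
orientation: [-180.0, -0.0, -96.5]
contact_force: [0.1, 1.1, -0.6]
gripper_width: 0.4
```

```bash
python3 - <<'E'
from h import *
from cell import bot,camera
row((530,-70,156),-96.5,bot)
c=camera('scene')
hsv=cv2.cvtColor(c['pixels'],cv2.COLOR_RGB2HSV)
m=cv2.inRange(hsv,(0,150,100),(6,255,255))
k,l,s,q=cv2.connectedComponentsWithStats(m)
for i in range(1,k):
    if s[i,4]>8 and 235<q[i,0]<340 and q[i,1]>150:print(s[i],q[i].round(1))
# predicted red mid for angles
x=np.array([.9936,-.113,0]);y=np.array([.113,.9936,0]);z=np.array([0,0,1.]);pv=np.array([529.2,-75.6,112])
for a in(.5,.43,0,-.4,-.45,-.5):print(a,proj(c,[pv+61*(np.sin(a)*y+np.cos(a)*z),pv+75*(np.sin(a)*y+np.cos(a)*z)]).round(1).tolist())
E
```

```text
t 4.6 pos [529.3 -74.4 156.4] f [ 0.1  1.1 -0.6] w 0.4
row [-4.4 -0.2  0.4] [-0. -0. -0.]
[242 175   3   9  15] [243.2 178.4]
[286 200   7   9  43] [289.1 203.7]
[316 222   8  11  48] [319.3 227.1]
0.5 [[255.8, 190.0], [257.1, 187.6]]
0.43 [[255.0, 188.9], [256.0, 186.1]]
0 [[249.6, 183.3], [249.4, 179.2]]
-0.4 [[244.8, 180.9], [243.5, 176.4]]
-0.45 [[244.3, 180.9], [242.8, 176.4]]
-0.5 [[243.8, 180.9], [242.2, 176.4]]
```

>>> move_arm:
  rows: "2 0 0 0 0 0; 3 0 0 0 0 0; 3 0 0 0 0 0"

```text
t: 4.95
tool_pos: [528.8, -77.2, 156.3]
orientation: [-180.0, -0.0, -96.5]
contact_force: [0.0, 0.9, -0.8]
gripper_width: 0.0
```

>>> move_arm:
  rows: "1 0 0 0 0 0; 2 0 0 0 0 0; 2 0 0 0 0 0"

```text
t: 5.25
tool_pos: [528.6, -79.2, 156.3]
orientation: [-180.0, -0.0, -96.5]
contact_force: [0.6, 1.7, -0.4]
gripper_width: 0.4
```

>>> move_arm:
  rows: "1 0 0 0 0 0; 2 0 0 0 0 0; 2 0 0 0 0 0"

```text
t: 5.55
tool_pos: [528.5, -79.6, 156.3]
orientation: [-180.0, 0.1, -96.4]
contact_force: [1.0, 5.3, -0.9]
gripper_width: -0.2
```

>>> move_arm:
  rows: "1 0 0 0 0 0; 2 0 0 0 0 0; 2 0 0 0 0 0"

```text
t: 5.85
tool_pos: [528.5, -79.8, 156.3]
orientation: [-180.0, 0.2, -96.4]
contact_force: [0.8, 7.9, -2.4]
gripper_width: 0.2
```

The shutter is at its stop: the force rises and the finger no longer moves. Now I back off, rise and go to the probe.

>>> move_arm:
  rows: "-15 0 0 0 0 0; -25 0 0 0 0 0; -25 0 -40 0 0 0; -25 0 -85 0 0 0; -25 0 -85 0 0 0; -25 0 -85 0 0 0"

```text
t: 6.45
tool_pos: [531.5, -58.8, 242.6]
orientation: [-179.8, -0.1, -96.5]
contact_force: [0.2, -0.4, -2.1]
gripper_width: 0.0
```

```bash
python3 - <<'E'
from h import *
from cell import bot,camera
row((529.4,-333.6,150),-107.8,bot)
E
```

```text
t 6.45 pos [531.5 -58.8 242.6] f [ 0.2 -0.4 -2.1] w 0.0
row [273.2 -28.8  93. ] [-0.003 -0.001  0.197]
```

>>> move_arm:
  rows: "273 -29 0 0 0 0.197; 273 -29 0 0 0 0.197; 273 -29 0 0 0 0.197; 273 -29 0 0 0 0.197; 273 -29 0 0 0 0.197; 273 -29 0 0 0 0.197; 273 -29 0 0 0 0.197; 273 -29 50 0 0 0.197; 273 -29 100 0 0 0.197; 273 -29 150 0 0 0.197; 273 -29 150 0 0 0.197; 273 -29 150 0 0 0.197"
  gripper: 1

```text
t: 7.65
tool_pos: [528.8, -331.5, 90.9]
orientation: [179.9, 0.0, -107.7]
contact_force: [0.8, -0.7, 0.9]
gripper_width: 85.5
```

```bash
python3 - <<'E'
from h import *
from cell import bot,camera
row((529.4,-333.6,22),-107.8,bot)
c=camera('scene');w=camera('wrist');d=camera('top');pickle.dump((c,w,d),open('c2.pkl','wb'))
f=lambda a,k:cv2.resize(a,None,fx=k,fy=k,interpolation=cv2.INTER_CUBIC)
a=f(c['pixels'][110:250,165:305,::-1],3);b=w['pixels'][:,:,::-1]
cv2.imwrite('pics/a2.png',f(np.hstack([a,b[:420]]),.8))
p=proj(w,[[529.4,-333.6,38]]);print(p)
E
```

```text
t 7.65 pos [ 528.8 -331.5   90.9] f [ 0.8 -0.7  0.9] w 85.5
row [ 1.9 -1.3 68.9] [0.002 0.001 0.002]
[[286.18343116 239.12773673]]
```

View pics/a2.png

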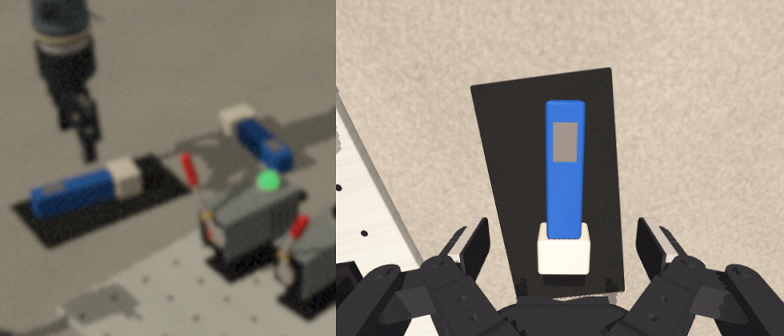

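The scene crop shows handle a leaning over to -y. The wrist view shows the probe centred and aligned between the open jaws. I'll refine the probe pose from the wrist view.

```bash
python3 - <<'E'
from h import *
from cell import bot
c,w,d=pickle.load(open('c2.pkl','rb'))
hsv=cv2.cvtColor(w['pixels'],cv2.COLOR_RGB2HSV)
m=cv2.inRange(hsv,(100,120,60),(125,255,255))
rows=[r for r in range(m.shape[0]) if (m[r]>0).sum()>20];print(rows[0],rows[-1])
E=[]
for r in range(rows[0]+12,rows[-1]-12,10):
    x=np.where(m[r]>0)[0];a=plane(w,(x[0]-.5,r),38);b=plane(w,(x[-1]+.5,r),38);E.append(np.r_[a[:2],b[:2]]);
E=np.array(E);print(E[::3].round(1));mid=(E[:,:2]+E[:,2:])/2
v=mid[-1]-mid[0];print('yaw',np.degrees(np.arctan2(v[1],v[0])),'width',np.linalg.norm(E[:,:2]-E[:,2:],axis=1).round(1))
v/=np.linalg.norm(v)
cx=np.where(m[rows[0]+3]>0)[0].mean();print('tail',plane(w,(cx,rows[0]),38),'headjoin',plane(w,(cx,rows[-1]),38))
wm=cv2.inRange(hsv,(0,0,215),(40,60,255));k,l,s,q=cv2.connectedComponentsWithStats(wm);print([(s[i],q[i]) for i in range(1,k) if s[i,4]>1500])
g=plane(w,(cx,rows[0]),38)[:2]+70*v
print('grip',g,'line x at grip', mid.mean(0)+v*((g-mid.mean(0))@v))
E
```

```text
125 297
[[ 595.3 -338.7  586.2 -367.2]
 [ 578.4 -333.5  569.5 -361.6]
 [ 560.8 -327.5  551.7 -355.8]
 [ 542.1 -321.1  533.  -349.7]
 [ 522.1 -314.9  513.1 -343.2]]
yaw 161.80667678824125 width [29.9 30.2 30.4 29.5 29.8 30.1 29.7 30.  30.3 30.  30.3 30.6 29.6 29.9
 29.6]
tail [ 597.25744669 -354.95645638   38.        ] headjoin [ 488.61989836 -320.57308701   38.        ]
[(array([  350,     0,   175,   238, 13458], dtype=int32), array([428.70426512, 102.5595185 ])), (array([   0,   84,  101,  133, 3249], dtype=int32), array([ 49.81809788, 156.20283164])), (array([   0,  137,  104,  210, 9806], dtype=int32), array([ 35.01182949, 269.2495411 ])), (array([ 159,  222,   58,  148, 1946], dtype=int32), array([193.09249743, 297.63720452])), (array([ 423,  271,   91,   64, 1680], dtype=int32), array([462.9922619 , 304.89821429])), (array([ 252,  279,   66,   64, 3094], dtype=int32), array([284.10827408, 317.33807369]))]
grip [ 530.75685574 -333.10076138] line x at grip [ 530.69145439 -333.29975887]
```

>>> move_arm:
  rows: "1.4 -1.9 20 0 0 0.005; 1.4 -1.9 40 0 0 0.005; 1.4 -1.9 52 0 0 0.005; 1.4 -1.9 60 0 0 0.005; 1.4 -1.9 66 0 0 0.005; 1.4 -1.9 69 0 0 0.005; 1.4 -1.9 69 0 0 0.005"

```text
t: 8.5
tool_pos: [530.5, -334.6, 22.5]
orientation: [-180.0, -0.0, -108.1]
contact_force: [0.6, 0.6, 0.9]
gripper_width: 84.8
```

>>> move_arm:
  rows: "0 0 0 0 0 0; 0 0 0 0 0 0; 0 0 0 0 0 0; 0 0 0 0 0 0; 0 0 0 0 0 0; 0 0 0 0 0 0; 0 0 0 0 0 0; 0 0 0 0 0 0"
  gripper: -1
  grip_force: 40

```text
t: 9.3
tool_pos: [530.7, -334.8, 22.7]
orientation: [-179.9, -0.0, -108.1]
contact_force: [1.1, 0.2, 5.0]
gripper_width: 29.5
```

>>> move_arm:
  rows: "0 0 -4 0 0 0; 0 0 -12 0 0 0; 0 0 -30 0 0 0; 0 0 -55 0 0 0; 0 0 -80 0 0 0; 0 0 -80 0 0 0; 0 0 -80 0 0 0"

```text
t: 10.0
tool_pos: [530.1, -334.5, 102.4]
orientation: [-180.0, -0.0, -108.1]
contact_force: [-0.8, -0.1, -2.7]
gripper_width: 28.8
```

```bash
python3 - <<'E'
from h import *
from cell import bot,camera
row((641.5,-88.4,86),-96.5,bot)
c=camera('scene');w=camera('wrist');pickle.dump((c,w),open('c3.pkl','wb'))
f=lambda a,k:cv2.resize(a,None,fx=k,fy=k,interpolation=cv2.INTER_CUBIC)
a=f(c['pixels'][90:230,135:275,::-1],3);b=w['pixels'][:,:,::-1]
cv2.imwrite('pics/a3.png',f(np.hstack([a,b[:420]]),.8))
E
```

```text
t 10.0 pos [ 530.1 -334.5  102.4] f [-0.8 -0.1 -2.7] w 28.8
row [-268.5  -29.6   16.4] [-0.    -0.    -0.202]
```

View pics/a3.png

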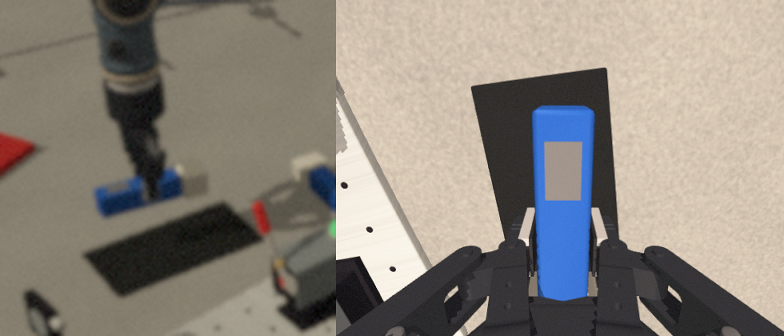

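Probe is gripped level and lifted clear of the mat. I'll move it forward in x first to keep clear of handle a, then left to the aperture.

>>> move_arm:
  rows: "-35 -106 0 0 0 -0.1; -35 -106 0 0 0 -0.202; -35 -106 0 0 0 -0.202; -80 -91 0 0 0 -0.202; -125 -76 0 0 0 -0.202; -170 -62 0 0 0 -0.202; -215 -47 5 0 0 -0.202; -240 -39 10 0 0 -0.202; -260 -32 16 0 0 -0.202; -269 -29.5 20 0 0 -0.202; -269 -29.5 20 0 0 -0.202; -269 -29.5 20 0 0 -0.202"

```text
t: 11.3
tool_pos: [641.5, -89.7, 81.7]
orientation: [179.9, -0.1, -96.6]
contact_force: [0.3, 0.0, -2.3]
gripper_width: 29.5
```

```bash
python3 - <<'E'
from h import *
from cell import bot,camera
row((641.7,-88.2,82.6),-96.5,bot)
c=camera('scene');w=camera('top');pickle.dump((c,w),open('c4.pkl','wb'))
f=lambda a,k:cv2.resize(a,None,fx=k,fy=k,interpolation=cv2.INTER_CUBIC)
a=f(c['pixels'][140:240,200:300,::-1],4);b=f(w['pixels'][150:250,290:390,::-1],4)
cv2.imwrite('pics/a4.png',np.hstack([a,b]))
E
```

```text
t 11.3 pos [641.5 -89.7  81.7] f [ 0.3  0.  -2.3] w 29.5
row [-1.6 -0.  -0.9] [ 0.001 -0.001 -0.001]
```

View pics/a4.png

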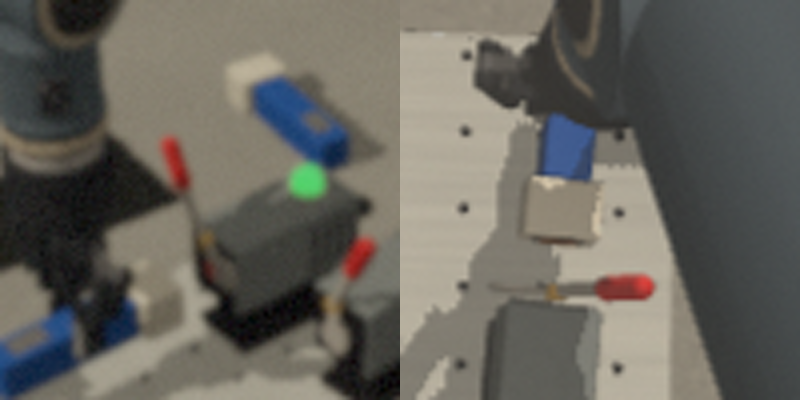

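```bash
python3 - <<'E'
from h import *
c,T=pickle.load(open('c4.pkl','rb'))
P=lambda q,z:np.array([plane(T,((x-400+.5)/4-.5+290,(y+.5)/4-.5+150),z) for x,y in q]).round(1)
print(P([(533,177),(603,181),(598,241),(524,235)],99.5))
print(P([(502,302),(601,307)],112))
x=np.array([.9936,-.113,0]);y=np.array([.113,.9936,0]);z=np.array([0,0,1.])
F=np.array([521.8,-74.6,82]);
# expected scene pixels of head corners (crop coords) at present
o=F+40*x-1.5*y+np.array([0,0,-.9-18])
for nm,v in dict(fTL=o+23*y+36*z,fTR=o-23*y+36*z,fBL=o+23*y,bTL=o+35*x+23*y+36*z,bBL=o+35*x+23*y).items():
    print(nm,((proj(c,[v])[0]-[200,140]+.5)*4-.5).round(0),((proj(T,[v])[0]-[290,150]+.5)*4-.5+[400,0]).round(0))
E
```

```text
[[ 597.3  -65.    99.5]
 [ 594.8 -106.3   99.5]
 [ 559.2 -102.5   99.5]
 [ 563.   -59.    99.5]]
[[ 522.8  -44.   112. ]
 [ 519.5 -101.1  112. ]]
fTL [186. 288.] [522. 233.]
fTR [149. 258.] [600. 242.]
fBL [188. 326.] [514. 241.]
bTL [146. 307.] [527. 175.]
bBL [149. 345.] [520. 184.]
```

>>> move_arm:
  rows: "-1 0 -0.5 0 0 0; -2 0 -0.9 0 0 0; -2 0 -0.9 0 0 0; -2 0 -0.9 0 0 0; -2 0 -0.9 0 0 0; -2 0 -0.9 0 0 0; -2 0 -0.9 0 0 0; -2 0 -0.9 0 0 0; -2 0 -0.9 0 0 0; -2 0 -0.9 0 0 0; -2 0 -0.9 0 0 0; -2 0 -0.9 0 0 0"

```text
t: 12.6
tool_pos: [642.0, -86.0, 83.2]
orientation: [-180.0, -0.0, -96.5]
contact_force: [0.3, 0.3, -2.7]
gripper_width: 29.2
```

>>> move_arm:
  rows: "0 0 0 0 0 0; 0 0 0 0 0 0; 0 0 0 0 0 0; 0 0 0 0 0 0; 0 0 0 0 0 0; 0 0 0 0 0 0; 0 0 0 0 0 0; 0 0 0 0 0 0; 0 0 0 0 0 0; 0 0 0 0 0 0; 0 0 0 0 0 0; 0 0 0 0 0 0"

```text
t: 13.8
tool_pos: [642.0, -86.0, 83.2]
orientation: [-180.0, -0.0, -96.5]
contact_force: [-0.0, -0.9, -2.1]
gripper_width: 29.4
```

>>> move_arm:
  rows: "0 0 0 0 0 0; 0 0 0 0 0 0; 0 0 0 0 0 0; 0 0 0 0 0 0; 0 0 0 0 0 0; 0 0 0 0 0 0; 0 0 0 0 0 0; 0 0 0 0 0 0; 0 0 0 0 0 0; 0 0 0 0 0 0"

```text
t: 14.8
tool_pos: [642.0, -86.0, 83.2]
orientation: [-180.0, -0.0, -96.5]
contact_force: [-0.5, -0.2, -2.0]
gripper_width: 29.4
```

```bash
python3 - <<'E'
from h import *
from cell import bot,camera
row((641.7,-87.7,82.6),-96.5,bot)
c=camera('scene');T=camera('top');pickle.dump((c,T),open('c5.pkl','wb'))
row((530.6,-334.7,102),-108.1,bot)
E
```

```text
t 14.8 pos [642.  -86.   83.2] f [-0.5 -0.2 -2. ] w 29.4
row [1.7 0.1 0.6] [-0. -0.  0.]
t 14.9 pos [642.  -86.   83.2] f [ 0.4 -1.  -1.7] w 29.0
row [259.7  82.6 -18.8] [-0.    -0.     0.203]
```

Settled about 1.5 mm left of centre, so I'll correct that and hold again.

>>> move_arm:
  rows: "1.5 0 0.6 0 0 0; 1.5 0 0.6 0 0 0; 1.5 0 0.6 0 0 0; 1.5 0 0.6 0 0 0; 1.5 0 0.6 0 0 0; 1.5 0 0.6 0 0 0; 1.5 0 0.6 0 0 0; 1.5 0 0.6 0 0 0; 1.5 0 0.6 0 0 0; 1.5 0 0.6 0 0 0; 1.5 0 0.6 0 0 0; 1.5 0 0.6 0 0 0"

```text
t: 16.1
tool_pos: [641.8, -87.4, 82.6]
orientation: [-180.0, -0.0, -96.5]
contact_force: [-0.1, 0.2, -1.9]
gripper_width: 29.1
```

>>> move_arm:
  rows: "0 0 0 0 0 0; 0 0 0 0 0 0; 0 0 0 0 0 0; 0 0 0 0 0 0; 0 0 0 0 0 0; 0 0 0 0 0 0; 0 0 0 0 0 0; 0 0 0 0 0 0; 0 0 0 0 0 0; 0 0 0 0 0 0; 0 0 0 0 0 0; 0 0 0 0 0 0"

```text
t: 17.3
tool_pos: [641.9, -87.5, 82.6]
orientation: [-180.0, -0.0, -96.5]
contact_force: [0.8, 0.2, -2.0]
gripper_width: 29.1
```

```bash
python3 - <<'E'
from h import *
from cell import bot,camera
c=camera('scene');T=camera('top')
row((530.6,-334.7,102),-108.1,bot)
f=lambda a,k:cv2.resize(a,None,fx=k,fy=k,interpolation=cv2.INTER_CUBIC)
a=f(c['pixels'][165:235,210:280,::-1],5.7);b=f(T['pixels'][180:240,305:365,::-1],6.65)
cv2.imwrite('pics/a5.png',np.hstack([a[:399],b[:399]]))
E
```

```text
t 17.4 pos [641.8 -87.5  82.6] f [ 0.4 -0.2 -2.6] w 29.4
row [258.2  82.6 -19.4] [-0.    -0.     0.203]
```

View pics/a5.png

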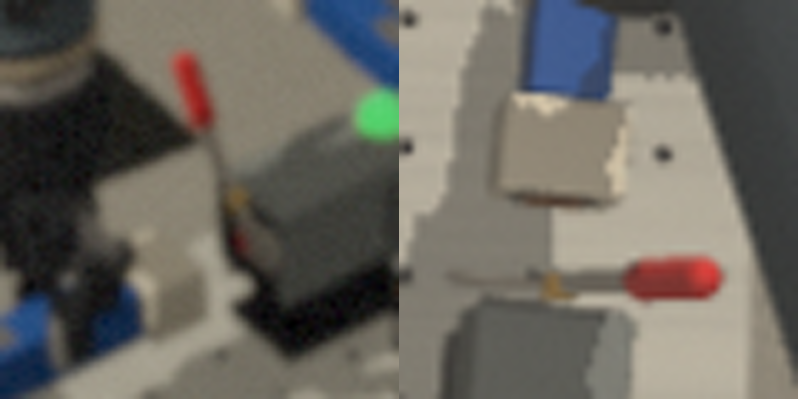

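The top view shows the head squarely centred in front of laser a, with the handle fully over. I'll hold a little longer, then retreat sideways.

>>> move_arm:
  rows: "0 0 0 0 0 0; 0 0 0 0 0 0; 0 0 0 0 0 0; 0 0 0 0 0 0; 0 0 0 0 0 0; 20 -2 -5 0 0 0; 60 -7 -15 0 0 0; 105 -12 -20 0 0 0; 150 -17 -20 0 0 0; 195 -22 -20 0 0 0; 235 -27 -20 0 0 0; 245 -28 -20 0 0 0.1"

```text
t: 18.6
tool_pos: [639.7, -342.6, 102.3]
orientation: [-180.0, -0.3, -102.9]
contact_force: [-0.7, -0.0, -2.5]
gripper_width: 29.1
```

```bash
python3 -c "
from h import *
from cell import bot
row((530.6,-334.7,102),-108.1,bot)"
```

```text
t 18.6 pos [ 639.7 -342.6  102.3] f [-0.7 -0.  -2.5] w 29.1
row [ 16.6 108.1   0.4] [-0.001 -0.005  0.092]
```

>>> move_arm:
  rows: "20 50 0 0 0 0.1; 23 100 0 0 0 0.1; 23 108 0 0 0 0.1; 23 108 0 0 0 0.1; 23 108 0 0 0 0.1; 23 108 0 0 0 0.1"

```text
t: 19.2
tool_pos: [533.6, -333.4, 103.1]
orientation: [-179.9, 0.0, -107.9]
contact_force: [-0.4, 0.7, -2.7]
gripper_width: 29.5
```

```bash
python3 -c "
from h import *
from cell import bot
row((530.6,-333.5,23),-108.1,bot)"
```

```text
t 19.2 pos [ 533.6 -333.4  103.1] f [-0.4  0.7 -2.7] w 29.5
row [ 1.1  3.  80.1] [-0.002  0.     0.004]
```

>>> move_arm:
  rows: "1 3 25 0 0 0; 1 3 50 0 0 0; 1 3 62 0 0 0; 1 3 69 0 0 0; 1 3 73 0 0 0; 1 3 75 0 0 0; 1 3 77 0 0 0; 1 3 77 0 0 0; 1 3 77 0 0 0"

```text
t: 20.1
tool_pos: [528.7, -333.9, 26.2]
orientation: [-179.9, -0.0, -108.0]
contact_force: [-0.5, -1.1, -2.5]
gripper_width: 29.6
```

>>> move_arm:
  rows: "0 0 0.7 0 0 0; 0 0 1.4 0 0 0; 0 0 2 0 0 0; 0 0 2 0 0 0; 0 0 2 0 0 0"

```text
t: 20.6
tool_pos: [528.4, -333.7, 23.6]
orientation: [-180.0, -0.0, -107.9]
contact_force: [-0.1, -1.5, -2.0]
gripper_width: 29.3
```

Weight is still on the arm, so I'll lower in half-millimetre steps until contact.

>>> move_arm:
  rows: "0 0 0.5 0 0 0; 0 0 1 0 0 0; 0 0 1 0 0 0; 0 0 1 0 0 0"

```text
t: 21.0
tool_pos: [528.4, -333.7, 22.7]
orientation: [-180.0, -0.0, -107.9]
contact_force: [-0.3, 0.1, -0.3]
gripper_width: 29.2
```

>>> move_arm:
  rows: "0 0 0.3 0 0 0; 0 0 0.6 0 0 0; 0 0 0.6 0 0 0; 0 0 0.6 0 0 0"

```text
t: 21.4
tool_pos: [528.5, -333.7, 22.7]
orientation: [-180.0, -0.0, -107.9]
contact_force: [-1.5, 1.1, 5.1]
gripper_width: 29.5
```

>>> move_arm:
  rows: "0 0 -0.5 0 0 0; 0 0 -0.5 0 0 0; 0 0 -0.5 0 0 0; 0 0 -0.5 0 0 0; 0 0 -0.5 0 0 0; 0 0 -0.5 0 0 0; 0 0 -0.5 0 0 0; 0 0 -0.5 0 0 0"
  gripper: 1

```text
t: 22.2
tool_pos: [528.4, -333.7, 22.5]
orientation: [-180.0, -0.0, -107.9]
contact_force: [0.1, -0.5, 0.0]
gripper_width: 85.3
```

>>> move_arm:
  rows: "0 0 -10 0 0 0; 0 0 -30 0 0 0; 0 0 -60 0 0 0; 0 0 -100 0 0 0; 0 0 -140 0 0 0; 0 0 -180 0 0 0; 0 0 -180 0 0 0; 0 0 -180 0 0 0; 0 0 -180 0 0 0"

```text
t: 23.1
tool_pos: [527.6, -333.3, 201.7]
orientation: [179.9, 0.0, -107.9]
contact_force: [-0.5, -0.6, -1.4]
gripper_width: 85.1
```

```bash
python3 - <<'E'
from h import *
from cell import bot,camera
row((530.6,-333.5,200),-108,bot)
c=camera('scene');w=camera('wrist')
f=lambda a,k:cv2.resize(a,None,fx=k,fy=k,interpolation=cv2.INTER_CUBIC)
a=f(c['pixels'][130:270,165:345,::-1],3);b=f(w['pixels'][:,:,::-1],.75)
b=cv2.copyMakeBorder(b,0,105,0,0,cv2.BORDER_CONSTANT)
cv2.imwrite('pics/a6.png',f(np.hstack([a,b]),.83))
E
```

```text
t 23.1 pos [ 527.6 -333.3  201.7] f [-0.5 -0.6 -1.4] w 85.1
row [-0.7 -2.9  1.7] [0.002 0.    0.001]
```

View pics/a6.png

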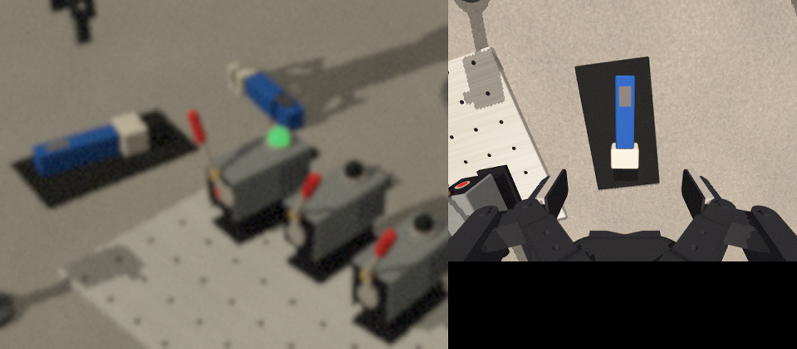

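The probe lies flat and upright, wholly on the mat. Shutter a is open, b and c are closed, and the robot touches nothing.

```bash
python3 -c "
from cell import bot
print(bot.sign_off())"
```

```text
the job is handed in; nothing more can be done
None
```

The job is done and handed in at about 23 s; the sign-off gives no verdict.

- **Shutter:** The lit laser was laser_a (right-hand). I pushed its red handle over with the shut fingers until it stopped moving and the force rose to about 8 N, so I take it as fully open at its stop.
- **Measurement:** I held the probe window in front of aperture_a by my measurements about 40 mm away, at aperture height and square to the beam.
    - **First hold:** about 2.3 s; it had settled about 1.5 mm to the left.
    - **Second hold:** after correcting, about 2.5 s, centred to within 1–2 mm, which is as well as the cameras could tell me.
- **Probe return:** I lowered it to first contact (about 5 N, then eased off), let go and rose clear.
- **Last checks:** The final pictures show the probe flat, right way up and wholly on the mat. Shutter a is open and the other two are closed. The lookalike probe is undisturbed, and the robot touches nothing. I did not look at the lens mount, screwdriver and bottle again at the end, but the arm never went near them.

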